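# Empty the vial chute into the jar and hang it up

## Task

Pick up the white chute by its blue grip tab and, without touching the two vials, tip it so that both slide out over its open end and through the narrow neck of the clear jar, fully inside. Then hang the emptied chute by its steel bail on the arm of the hook stand, hanging level and at rest, and let go. Leave the jar standing in its place, and the tape roll and the timer undisturbed.

Things in the scene. Friction and masses are not known exactly. Their poses are not given: they have to be found in the camera images.
- chute: White trough on 2 blue feet (60 mm wide, at x = 55 and -65 mm) under a steel bail with a blue grip tab; 190 long, 162 high, 0.2 to 0.33 kg, balanced about the tab. Origin: centre of underside, z up; +x to the open end (lip). Floor (23.5 mm up at x = 0) rises 4 degrees to the lip, so vials stay in while it is level. Inside 29 wide, side walls 27 high, 3 thick; wall at the rear.
- chute_tab (a point): Grip point of the chute, 142 mm above its origin, in the middle of the blue tab: an upright plate 40 mm long (chute's x), 10 mm thick (chute's y), from 112 to 162 mm above the origin. Axes as the chute's.
- chute_bail (a point): Middle of the bail's underside, 105 mm above the chute's origin: rests on the hook's arm. The bail is a 10 mm round bar along the chute's x, from x = -52 to 52 mm, where wire legs go down to both side walls. Below it a window 54 mm high (down to the wall tops, 51 mm up) and 95 mm long, open to +y and -y, lets the hook's arm through.
- chute_lip (a point): Middle of the lip, the floor's upper edge at the open end: x = 95 mm, 30 mm above the chute's origin; floor 3 mm thick, trough 35 mm wide outside. The lining is slippery (friction about 0.2): with the lip tipped some 15 to 20 degrees down from level the vials begin to slide; at 40 to 45 degrees they run out one after the other.
- vial_rear: Closed glass vial with white cap, 23 mm diameter, 76 mm long, 26 g, lying lengthwise in the rear half of the chute. Origin: centre of its flat bottom; z along the vial to the cap, which points to the lip.
- vial_front: Like vial_rear, lying just ahead of it in the chute.
- vial_rear_mid (a point): Middle of vial_rear, 38 mm from its bottom.
- vial_front_mid (a point): Middle of vial_front, 38 mm from its bottom.
- jar: Clear jar with a neck with green rings, loose, 0.48 to 0.78 kg, 140 mm high. Body 128 mm outer diameter up to 108 mm, sloping in to the neck of 80 mm outer diameter from 132 mm up to the rim. Smooth (friction about 0.25). Walls 4 mm; inside, a sloping white floor (6 to 50 mm up) on which the vials slide to one side. Origin: centre of its underside, z up.
- jar_mouth (a point): Centre of the jar's mouth, at rim height (140 mm above the table); the opening is round, 72 mm in diameter. Vials run in freely when the lip stands about 10 mm over the rim at the near side of the mouth (28 to 34 mm short of its centre) and is tipped about 45 degrees; with the lip nearer to the far rim, or higher, they catch on it.
- hook_stand: Fixed steel stand: base 110 x 120 x 12 mm, post 16 mm thick at the origin, 198 mm high; from it a level round arm, 8 mm thick, runs along -x (towards the robot), upper side 194 mm above the table. It ends 129 mm from the post, turned up, with a red ball; ball's top 209 mm above the table. Origin: centre of underside, z up.
- hook_rest (a point): On the upper side of the arm, 75 mm from the post's axis, 194 mm above the table: the middle of the place for the bail. Axes as the stand's: the arm points to -x. The chute hangs across the arm, its length along the stand's y, either way round.
- tape: Roll of tape lying flat, 105 mm diameter, 25 mm high; a bystander, loose. Origin: centre of its underside.
- clock: White timer with coloured buttons, 66 x 66 x 19 mm; a bystander, loose. Origin: centre of its underside.

How it is judged:
On the way, in this order (a step that is already met when the one before it is completed fails the run):
1. the chute is lifted clear with both vials still lying in it (height (world z) of chute above 0.05 m and distance between each of vial_rear_mid, vial_front_mid and chute below 0.1 m), for 0.1 s.
2. both vials are inside the jar (z of vial_rear_mid in the frame of jar between 0 and 0.1 m and horizontal distance between each of vial_rear_mid, vial_front_mid and jar below 0.06 m and z of vial_front_mid in the frame of jar between 0 and 0.1 m), for 0.2 s.
At the end, for the whole second after the job is handed in: Vials still in the jar: middles within 60 mm of its axis, under 100 mm up. Jar upright (0.1 rad), within 30 mm of its start. Chute hangs still on the arm, borne by it, tilt < 0.4 rad; bail middle -50..60 mm along the arm from hook_rest, within 40 mm across, 15 mm in height (all of step 2 and angle between jar's own z axis and vertical below 0.1 rad and distance of jar from where it was at the start of the episode below 0.03 m and linear speed of each of vial_rear, vial_front, chute below 0.03 m/s and x of chute_bail in the frame of hook_rest between -0.05 and 0.06 m and y of chute_bail in the frame of hook_rest between -0.04 and 0.04 m and z of chute_bail in the frame of hook_rest between -0.015 and 0.015 m and contact force between chute and hook_stand above 1 N and angle between chute's own z axis and vertical below 0.4 rad and angular speed of chute below 0.3 rad/s); the robot touches nothing.
It fails at once if a vial is touched by the gripper (contact force between any of vial_rear, vial_front and the fingers above 0.3 N).
It fails at once if the jar is knocked over or pushed away (angle between jar's own z axis and vertical above 0.35 rad or distance of jar from where it was at the start of the episode above 0.04 m).
It fails at once if the tape roll or the timer is pushed away (distance of any of tape, clock from where it was at the start of the episode above 0.03 m).
It also fails if it takes over 48 s, if anything falls off the work surface, if the arm or the gripper's body presses on something with over 40 N, if the wrist force passes 120 N, or if a joint passes its speed limit or range.

## Robot

A 6-joint arm with a two-finger parallel gripper is mounted at the origin on a cart in front of the work surface, level with it; the furniture and walls round the work are solid. World frame = base frame: x ahead of the robot, y to its left, z up, the work surface at z = 0. Lengths are in m, angles in rad, forces in N, time in s.
With the tool pointing down it reaches from about 0.325 to 0.9 m from the base axis. Payload 6.1 kg.
Tool frame: the origin (TCP) lies at the very end of the fingers, on their centre line; the grasp point (between the pads) lies 19 mm behind it; z points along the fingers, y is the line along which they close (so a half turn about z gives the same grasp; the last joint's range is limited). The gripper opens to 85 mm and grips with 20 to 120 N. Pads are 22 mm wide; open, the fingers measure 114 mm over their backs; the gripper's body (76 mm by 85 mm) begins 54 mm behind the grasp point. The pads swing forward as they close: fully open they stand 13 mm farther back than shut.
Start: joints at [1.039, 0.22, 1.526, -0, 1.395, -0.126], TCP at [0.247, 0.574, 0.231] pointing down, gripper open.
Joint ranges: [-2.98, 2.98], [-0.91, 2.08], [0.09, 2.57], [-1.24, 4.39], [0.2, 2.65], [-2.68, 2.68]. Speed limits (rad/s): [2.57, 2.57, 3.01, 3.14, 3.14, 3.14].

## Interface

Orientations are given as [roll, pitch, yaw] about the fixed x, y, z axes, in that order (R = Rz(yaw) Ry(pitch) Rx(roll)).
In Python, from cell import manip gives the robot as it stands.
- The arm moves only by the shell command python3 -m handwheel 'ROWS'. ROWS is JSON, a list of rows, each an object with "linear": the shift along the tool's x, y, z in mm, a list of three; "turn": the turn, a rotation vector about the tool's x, y, z in rad, a list of three; "gripper": the opening, from 0 (shut) to 1 (fully open). A call has 1 to 10 rows; each row is the pose to reach, as a shift and turn from the pose commanded when the call began, along the tool's axes at that moment; what a row does not reach only later rows make up. A row lasts 1/8 s, in which the tool goes at most 62.5 mm and 10.7 degrees, less where a joint would pass 70% of its speed; a pose out of reach is approached as far as the arm can. A call with a gripper value outside its range is refused whole. The fingers move at their own pace and stop on an object; the grip force is fixed at half the most. Time passes only in rows, so rows that repeat a pose let the fingers close. It gives the time, the measured TCP pose, the force and the opening at its end, in the units of the state.
- manip.observe(): the state, without advancing time (a new reading comes with each control period).
- manip.camera(name): name is "side" or "top" or "wrist"; returns a dict with "img" (400x640x3 uint8, blue, green, red), "depth" (400x640 float32, m along the optical axis (not along the pixel's ray), 0 where there is no reading), "fovy" (degrees; the focal length in pixels is half the picture's height over the tangent of half this angle, whatever the lens; pixels are square), "cx", "cy" (the principal point, pixels), "view" (4x4, takes a point from world to camera coordinates). Camera axes: x right, y down, z forward; pixel columns grow to the right and rows downward; lengths in m; the calibration is good to about 2 mm. A picture is of the moment at which its call begins.
- manip.job_done(): hands the job in, once; it reports no verdict.
The state is a dict: "t": time; "joint_positions": joint angles; "joint_vel": joint speeds; "joint_efforts": joint torques, N m; "tool_pos": TCP position; "eef_rot": TCP orientation; "contact_force": force on the tool from outside, world axes, zero at the start; "moment": the same for the moment, N m; "finger_gap": opening from 0.0 (shut) to 1.0 (fully open).
Only numpy, scipy, OpenCV 4.12 (cv2) and the standard library are available. Lean on these libraries where they do the work, as an engineer would, in place of code of your own. Each camera call takes 0.05 s, during which the arm holds its last target. There are 200 camera calls.

## Working session

There is one attempt and no reset: what is moved stays moved. The work goes in short steps, Python scripts to look and compute and a shell command to move; the robot and the scene stay as the last step left them, time stands still between calls to the robot, and variables do not carry over. Pictures are saved under pics/ and viewed, on a budget of 10 in all, crops included, one or two more only if the job needs it, and the job is handed in when it is done.

```bash
mkdir -p pics; ls; cat > h.py <<'E'
import numpy as np, cv2, sys
from scipy.spatial.transform import Rotation as R
from cell import manip
def snap(name,fn):
    c=manip.camera(name); cv2.imwrite(fn,c["img"]); np.savez(fn[:-4]+".npz",depth=c["depth"],fovy=c["fovy"],cx=c["cx"],cy=c["cy"],view=c["view"],img=c["img"]); return c
def px(c,u,v,z=None):
    """world point of pixel; by depth, or by plane height z"""
    f=200/np.tan(np.radians(float(c["fovy"]))/2); V=np.array(c["view"]); Vi=np.linalg.inv(V)
    d=np.array([(u-c["cx"])/f,(v-c["cy"])/f,1])
    if z is None: return (Vi@np.r_[d*c["depth"][int(round(v)),int(round(u))],1])[:3]
    o=Vi[:3,3]; w=Vi[:3,:3]@d; return o+w*(z-o[2])/w[2]
def cloud(c):
    f=200/np.tan(np.radians(float(c["fovy"]))/2); Vi=np.linalg.inv(np.array(c["view"]))
    v,u=np.mgrid[0:400,0:640]; d=c["depth"]
    P=np.stack([(u-c["cx"])/f*d,(v-c["cy"])/f*d,d,np.ones_like(d)],-1)@Vi.T
    return P[...,:3]
E
python3 - <<'E'
from h import *
for n in("top","side"):
    c=snap(n,f"pics/{n}0.png"); print(n,c["fovy"],c["cx"],c["cy"],np.linalg.inv(c["view"]).round(3).tolist())
print(manip.observe())
E
```

```text
pics
top 48.244398632045375 322.18993667186345 197.56569065384204 [[0.021, -0.985, 0.169, 0.347], [-1.0, -0.022, -0.006, 0.058], [0.01, -0.168, -0.986, 1.506], [0.0, 0.0, 0.0, 1.0]]
side 55.866520685314065 324.01165286008495 200.0724476644187 [[0.907, -0.288, 0.309, 0.184], [-0.422, -0.626, 0.656, -0.763], [0.005, -0.725, -0.689, 0.968], [0.0, 0.0, 0.0, 1.0]]
{'t': 0.1, 'joint_positions': array([ 1.03890365e+00,  2.21189767e-01,  1.52752052e+00,  6.87085135e-06,
        1.39471259e+00, -1.26091360e-01]), 'joint_vel': array([-0.00134658, -0.00162554, -0.00221428,  0.00042589,  0.00263877,
        0.00020395]), 'joint_efforts': array([ 1.82455195e-03, -4.98243463e+01, -3.90548122e+01, -7.09011465e-05,
        5.64126836e-03, -3.46705679e-05]), 'tool_pos': array([0.24643104, 0.57375465, 0.23026971]), 'eef_rot': array([-3.13977781e+00, -2.36872638e-04,  2.73578991e+00]), 'contact_force': array([-0.18144182,  0.5916289 ,  0.78324753]), 'moment': array([ 0.02790401,  0.02242578, -0.02848101]), 'finger_gap': 1.0037632861119659}
```

View pics/top0.png

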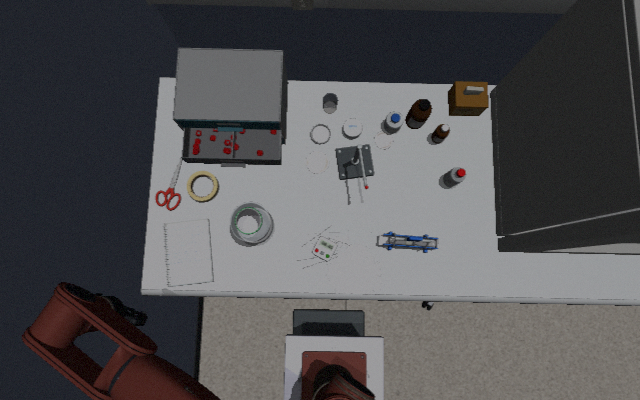

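View pics/side0.png

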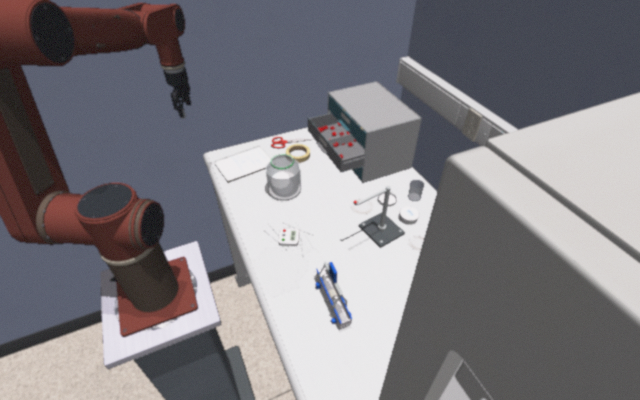

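The top view shows the chute at about (408,242), the jar at (251,223), the hook stand at (355,162) with its red ball at (366,187), the timer at (324,249) and the tape at (202,186). I'll enlarge and measure.

```bash
python3 - <<'E'
from h import *
c=dict(np.load("pics/top0.npz")); im=c["img"]
a=cv2.resize(im[225:260,370:446],None,fx=8,fy=8,interpolation=cv2.INTER_CUBIC)
b=cv2.resize(im[140:210,325:385],None,fx=5,fy=5,interpolation=cv2.INTER_CUBIC)
d=cv2.resize(im[195:250,222:282],None,fx=5,fy=5,interpolation=cv2.INTER_CUBIC)
o=np.zeros((640,610,3),np.uint8); o[:280,:608]=a; o[285:635,:300]=b; o[285:560,305:605]=d
cv2.imwrite("pics/crop1.png",o)
P=cloud(c)
s=dict(np.load("pics/side0.npz")); Q=cloud(s)
for nm,X,I in(("top",P,im),("side",Q,s["img"])):
    ok=(X[...,0]>.2)&(X[...,0]<.95)&(abs(X[...,1])<.6)&(X[...,2]<.25)
    I=I.astype(int); B,G,Rr=I[...,0],I[...,1],I[...,2]
    blue=ok&(B>Rr+50)&(B>G+35)
    red=ok&(Rr>B+70)&(Rr>G+70)
    for k,m in(("blue",blue),("red",red)):
        n,l,st,ce=cv2.connectedComponentsWithStats(m.astype(np.uint8))
        for i in range(1,n):
            if st[i,4]>3: q=X[l==i]; print(nm,k,ce[i].round(1),st[i,4],np.median(q,0).round(3),"zmax",q[:,2].max().round(3))
for q in [(251,215),(324,249),(202,186),(355,162)]: print(q,px(c,*q,z=0.0).round(3),px(c,*q).round(3))
E
```

```text
top blue [395.3 117.3] 54 [ 0.869 -0.19   0.081] zmax 0.086
top blue [388.8 233.3] 15 [ 0.48  -0.177  0.052] zmax 0.06
top blue [412.7 237. ] 67 [ 0.463 -0.234  0.157] zmax 0.167
top blue [432.2 237.7] 12 [ 0.471 -0.312  0.048] zmax 0.054
top blue [388. 244.] 9 [ 0.447 -0.167  0.059] zmax 0.063
top blue [400. 245.] 11 [ 0.445 -0.208  0.056] zmax 0.061
top blue [389.6 247.6] 9 [ 0.437 -0.177  0.023] zmax 0.026
top blue [415.5 246.3] 19 [ 0.443 -0.261  0.053] zmax 0.058
top blue [432.1 247.5] 13 [ 0.441 -0.314  0.047] zmax 0.054
top blue [425.6 250.3] 9 [ 0.433 -0.3    0.015] zmax 0.019
top red [197.7 133.2] 9 [0.792 0.462 0.091] zmax 0.101
top red [273.1 131.4] 19 [0.803 0.214 0.101] zmax 0.108
top red [241.5 132. ] 4 [0.799 0.316 0.1  ] zmax 0.104
top red [212.2 137.6] 18 [0.779 0.412 0.098] zmax 0.104
top red [195.9 146. ] 72 [0.749 0.463 0.098] zmax 0.109
top red [226.6 141.6] 14 [0.769 0.367 0.095] zmax 0.097
top red [235.9 146.7] 15 [0.75  0.332 0.102] zmax 0.113
top red [226.6 150.3] 27 [0.736 0.363 0.101] zmax 0.114
top red [259.5 152.5] 16 [0.732 0.255 0.102] zmax 0.113
top re
[... 670 characters left out ...]
27 [0.755 0.463 0.1  ] zmax 0.107
side red [332.  127.5] 6 [0.797 0.464 0.09 ] zmax 0.093
side red [333.6 133.4] 13 [0.78  0.412 0.097] zmax 0.104
side red [341.2 133.4] 5 [0.812 0.405 0.091] zmax 0.095
side red [279.1 142.6] 74 [0.592 0.568 0.008] zmax 0.014
side red [335.7 144.2] 10 [0.75  0.332 0.103] zmax 0.106
side red [349.6 143.8] 11 [0.805 0.318 0.097] zmax 0.099
side red [341.  155.5] 4 [0.734 0.257 0.103] zmax 0.105
side red [355.  201.5] 6 [ 0.604 -0.082  0.208] zmax 0.21
(251, 215) [0.539 0.288 0.   ] [0.535 0.282 0.036]
(324, 249) [0.43  0.038 0.   ] [0.429 0.038 0.015]
(202, 186) [0.636 0.46  0.   ] [ 0.636  0.461 -0.001]
(355, 162) [ 0.733 -0.063  0.   ] [ 0.725 -0.061  0.03 ]
```

View pics/crop1.png

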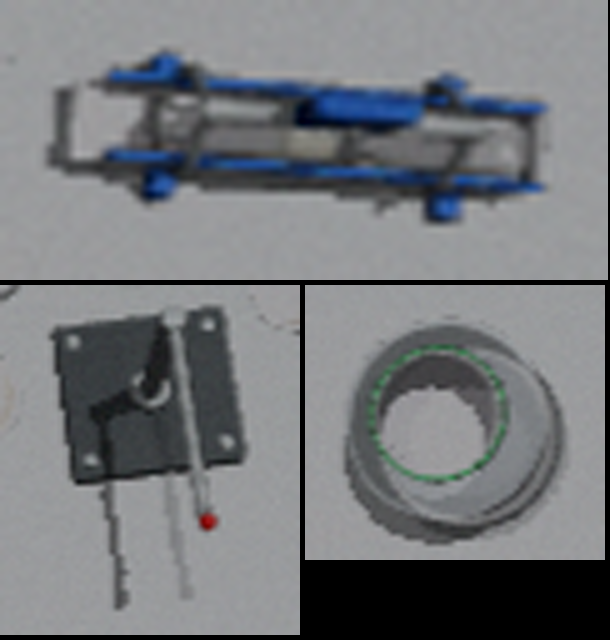

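Caps lie on the left ends of the vials, so the open end (lip) points to +y. Next I compute the positions.

```bash
cat >> h.py <<'E'
def tool():
    s=manip.observe(); return np.array(s["tool_pos"]),R.from_euler("xyz",s["eef_rot"])
def go(p,rpy):
    """shift(mm)/turn from the present pose to the given world pose"""
    P,A=tool(); B=R.from_euler("xyz",rpy); return A.inv().apply(np.array(p)-P).round(4)*1000,(A.inv()*B).as_rotvec().round(3)
E
python3 - <<'E'
from h import *
c=dict(np.load("pics/top0.npz"))
print("mouth",px(c,248.8,220.6,.14), "ball",px(c,366.5,187,.203),"post",px(c,360,146.5,.198))
X=cloud(c).reshape(-1,3)
# rim ring fit by depth
m=(X[:,2]>.131)&(X[:,2]<.15)&(abs(X[:,0]-.52)<.08)&(abs(X[:,1]-.28)<.08); print("rim",m.sum(),X[m].min(0),X[m].max(0))
m=(X[:,2]>.13)&(X[:,2]<.2)&(abs(X[:,0]-.46)<.06)&(abs(X[:,1]+.24)<.06); q=X[m]; print("tab",m.sum(),q.min(0),q.max(0),q[q[:,2]>.155].mean(0))
m=(X[:,2]>.18)&(X[:,2]<.215)&(abs(X[:,0]-.67)<.09)&(abs(X[:,1]+.075)<.06); q=X[m]; print("arm",m.sum(),q.min(0),q.max(0),np.polyfit(q[:,0],q[:,1],1))
m=(X[:,2]>.005)&(X[:,2]<.02)&(abs(X[:,0]-.73)<.1)&(abs(X[:,1]+.07)<.1); q=X[m];print("base",q.mean(0),cv2.minAreaRect((q[:,:2]*1000).astype(np.float32)))
print(go([.458,-.237,.30],[np.pi,0,1.52]))
E
```

```text
mouth [0.5040751  0.27244638 0.14      ] ball [ 0.60493201 -0.08198136  0.203     ] post [ 0.73057905 -0.06228048  0.198     ]
rim 181 [0.46347726 0.23072259 0.13117839] [0.54748013 0.31523645 0.14684924]
tab 56 [ 0.45401694 -0.25433526  0.13036835] [ 0.46459441 -0.21576134  0.16695125] [ 0.45953931 -0.2355386   0.16087059]
arm 135 [ 0.60044386 -0.08605251  0.18024624] [ 0.74004513 -0.05342144  0.21029224] [ 0.16032811 -0.1780334 ]
base [ 0.73115111 -0.06023961  0.01152069] ((729.7275390625, -70.00910186767578), (199.75662231445312, 199.10690307617188), 89.97459411621094)
(array([-514.4, -661.5,  -68.7]), array([-2.000e-03,  1.000e-03,  1.216e+00]))
```

```bash
python3 -m handwheel '[{"linear":[-100,-150,-68],"turn":[0,0,0.3],"gripper":1},{"linear":[-200,-260,-68],"turn":[0,0,0.6],"gripper":1},{"linear":[-514,-661,-68],"turn":[0,0,1.216],"gripper":1},{"linear":[-514,-661,-68],"turn":[0,0,1.216],"gripper":1},{"linear":[-514,-661,-68],"turn":[0,0,1.216],"gripper":1},{"linear":[-514,-661,-68],"turn":[0,0,1.216],"gripper":1},{"linear":[-514,-661,-68],"turn":[0,0,1.216],"gripper":1},{"linear":[-514,-661,-68],"turn":[0,0,1.216],"gripper":1},{"linear":[-514,-661,-68],"turn":[0,0,1.216],"gripper":1},{"linear":[-514,-661,-68],"turn":[0,0,1.216],"gripper":1}]'
python3 - <<'E'
from h import *
print(go([.458,-.237,.30],[np.pi,0,1.52]),manip.observe()["joint_positions"].round(3))
E
```

```text
t: 1.35
tool_pos: [0.4019, -0.0273, 0.2886]
eef_rot: [3.141, -0.0, 1.52]
contact_force: [1.2, 0.0, 0.2]
finger_gap: 0.998
(array([-206.5,   66.8,  -11.4]), array([ 0.001, -0.   , -0.   ])) [-0.264 -0.375  1.981  0.     1.535 -0.213]
```

```bash
python3 -m handwheel '[{"linear":[-206,66,-11],"turn":[0,0,0],"gripper":1},{"linear":[-206,66,-11],"turn":[0,0,0],"gripper":1},{"linear":[-206,66,-11],"turn":[0,0,0],"gripper":1},{"linear":[-206,66,-11],"turn":[0,0,0],"gripper":1},{"linear":[-206,66,-11],"turn":[0,0,0],"gripper":1},{"linear":[-206,66,-11],"turn":[0,0,0],"gripper":1}]'
python3 - <<'E'
from h import *
c=snap("wrist","pics/w1.png"); X=cloud(c).reshape(-1,3)
I=c["img"].reshape(-1,3).astype(int)
b=(I[:,0]>I[:,2]+40)&(I[:,0]>I[:,1]+30)
m=b&(X[:,2]>.14)&(X[:,2]<.18); q=X[m]; print("tab",m.sum(),q.min(0),q.max(0),q.mean(0),cv2.minAreaRect((q[:,:2]*1000).astype(np.float32)))
m=b&(X[:,2]>.04)&(X[:,2]<.06); q=X[m]; print("rim",m.sum(),q.mean(0),cv2.minAreaRect((q[:,:2]*1000).astype(np.float32)))
E
```

```text
t: 2.1
tool_pos: [0.457, -0.2337, 0.299]
eef_rot: [-3.141, -0.001, 1.52]
contact_force: [0.3, 0.3, -0.9]
finger_gap: 0.995
tab 331 [ 0.45462962 -0.25415316  0.15774694] [ 0.46440903 -0.21507776  0.16269368] [ 0.45959575 -0.23406571  0.16076795] ((459.5478210449219, -234.64981079101562), (39.13566589355469, 8.283592224121094), 87.51063537597656)
rim 626 [ 0.45916608 -0.23403289  0.05165843] ((459.2475280761719, -240.90496826171875), (178.8391876220703, 40.101497650146484), 88.4202651977539)
```

View pics/w1.png

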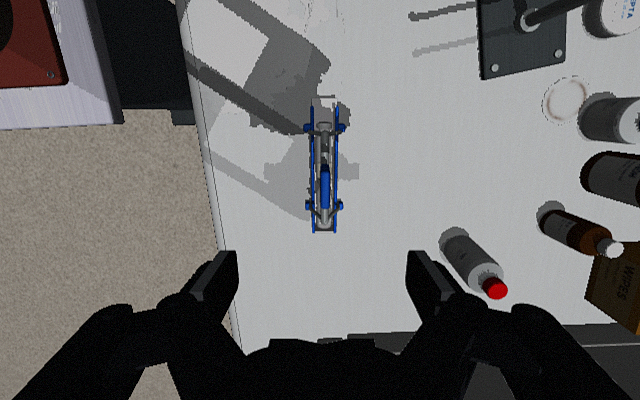

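The wrist view shows the chute at (323,170), with its bare lip at the image top (323,97), which is world +y. The tab is at (326,188), measured at (0.4595,-0.2346). I'll descend and grip.

```bash
python3 -m handwheel '[{"linear":[-1,2.5,60],"turn":[0,0,-0.015],"gripper":1},{"linear":[-1,2.5,110],"turn":[0,0,-0.015],"gripper":1},{"linear":[-1,2.5,150],"turn":[0,0,-0.015],"gripper":1},{"linear":[-1,2.5,176],"turn":[0,0,-0.015],"gripper":1},{"linear":[-1,2.5,176],"turn":[0,0,-0.015],"gripper":0.5},{"linear":[-1,2.5,176],"turn":[0,0,-0.015],"gripper":0},{"linear":[-1,2.5,176],"turn":[0,0,-0.015],"gripper":0},{"linear":[-1,2.5,176],"turn":[0,0,-0.015],"gripper":0},{"linear":[-1,2.5,176],"turn":[0,0,-0.015],"gripper":0},{"linear":[-1,2.5,176],"turn":[0,0,-0.015],"gripper":0}]'
```

```text
t: 3.4
tool_pos: [0.4605, -0.236, 0.1248]
eef_rot: [3.14, 0.001, 1.535]
contact_force: [-0.5, 0.9, 6.5]
finger_gap: 0.108
```

```bash
python3 -m handwheel '[{"linear":[0,0,-8],"turn":[0,0,0],"gripper":0},{"linear":[0,0,-24],"turn":[0,0,0],"gripper":0},{"linear":[0,0,-48],"turn":[0,0,0],"gripper":0},{"linear":[0,0,-76],"turn":[0,0,0],"gripper":0},{"linear":[0,0,-104],"turn":[0,0,0],"gripper":0},{"linear":[0,0,-128],"turn":[0,0,0],"gripper":0},{"linear":[0,0,-144],"turn":[0,0,0],"gripper":0},{"linear":[0,0,-150],"turn":[0,0,0],"gripper":0},{"linear":[0,0,-150],"turn":[0,0,0],"gripper":0}]'
python3 - <<'E'
from h import *
m=np.array([.505,.272,.14]); L=np.array([.096,0,.095]); yaw=1.535
d=np.array([np.cos(yaw),np.sin(yaw),0]); lip=m-.031*d+[0,0,.011]
for t in (0,10,45):
    B=R.from_euler("xyz",[np.pi,0,yaw])*R.from_rotvec([0,-np.radians(t),0])
    p=lip-B.apply(L); print(t,p.round(4),B.as_euler("xyz").round(3),go(p,B.as_euler("xyz")))
B0=R.from_rotvec([0,-np.radians(10),0])
for t in (20,30,40,46): 
    r=R.from_rotvec([0,-np.radians(t-10),0]); print(t,((L-r.apply(L))*1000).round(1),-np.radians(t-10))
print(tool()[0])
E
```

```text
t: 4.53
tool_pos: [0.4597, -0.2355, 0.2733]
eef_rot: [-3.141, -0.0, 1.535]
contact_force: [-0.1, -0.3, -3.6]
finger_gap: 0.109
0 [0.5005 0.1451 0.246 ] [3.142 0.    1.535] (array([381.8,  27. ,  27.4]), array([-0., -0., -0.]))
10 [0.5011 0.163  0.2612] [3.142 0.175 1.535] (array([399.8,  27. ,  12.2]), array([-0.   , -0.175, -0.   ]))
45 [0.5039 0.2403 0.2861] [3.142 0.785 1.535] (array([477.1,  27. , -12.7]), array([-0.   , -0.786, -0.   ]))
20 [ 18.    0.  -15.2] -0.17453292519943295
30 [ 38.3   0.  -27.1] -0.3490658503988659
40 [ 60.4   0.  -35.3] -0.5235987755982988
46 [ 74.2   0.  -38.3] -0.6283185307179586
[ 0.45968764 -0.23549407  0.27332833]
```

```bash
python3 -m handwheel '[{"linear":[12,2,0],"turn":[0,0,0],"gripper":0},{"linear":[35,4,0],"turn":[0,0,0],"gripper":0},{"linear":[70,7,0],"turn":[0,0,0],"gripper":0},{"linear":[115,11,0],"turn":[0,0,0],"gripper":0},{"linear":[165,15,0],"turn":[0,0,0],"gripper":0},{"linear":[215,18,0],"turn":[0,0,0],"gripper":0},{"linear":[258,21,0],"turn":[0,0,0],"gripper":0},{"linear":[294,24,0],"turn":[0,0,0],"gripper":0},{"linear":[322,26,0],"turn":[0,0,0],"gripper":0},{"linear":[342,27,0],"turn":[0,0,0],"gripper":0}]'
python3 -m handwheel '[{"linear":[11,0,0],"turn":[0,0,0],"gripper":0},{"linear":[15,0,0],"turn":[0,0,0],"gripper":0},{"linear":[15,0,0],"turn":[0,0,0],"gripper":0}]'
python3 - <<'E'
from h import *
print(tool()[0],manip.observe()["joint_positions"].round(2))
c=snap("side","pics/s2.png"); w=snap("top","pics/t2.png"); k=snap("wrist","pics/w2.png")
a=cv2.resize(c["img"][90:230,200:400],None,fx=3,fy=3,interpolation=cv2.INTER_CUBIC)
b=cv2.resize(w["img"][160:260,210:360],None,fx=3,fy=3,interpolation=cv2.INTER_CUBIC)
o=np.zeros((425,800,3),np.uint8); o[:420,:600]=a; o=np.zeros((600,800,3),np.uint8)
o[:280,:400]=cv2.resize(c["img"][90:230,200:400],None,fx=2,fy=2,interpolation=cv2.INTER_CUBIC)
o[:267,400:]=cv2.resize(w["img"][160:260,210:360],(400,267),interpolation=cv2.INTER_CUBIC)
o[282:582,:480]=cv2.resize(k["img"],(480,300))
cv2.imwrite("pics/c2.png",o)
for n,X,I in(("top",cloud(w),w["img"]),("side",cloud(c),c["img"]),("wr",cloud(k),k["img"])):
    I=I.astype(int); m=(I[...,1]>I[...,0]+15)&(I[...,1]>I[...,2]+25)&(abs(X[...,0]-.505)<.1)&(abs(X[...,1]-.27)<.1)
    if m.sum()>5: q=X[m]; print(n,m.sum(),q.mean(0).round(3),q.min(0).round(3),q.max(0).round(3),cv2.fitEllipse((q[:,:2]*1000).astype(np.float32)))
E
```

```text
t: 5.78
tool_pos: [0.4981, 0.1074, 0.2724]
eef_rot: [-3.139, -0.0, 1.536]
contact_force: [-0.0, 0.1, -2.8]
finger_gap: 0.104
t: 6.15
tool_pos: [0.4995, 0.12, 0.2733]
eef_rot: [-3.141, 0.0, 1.535]
contact_force: [0.3, 0.7, -3.5]
finger_gap: 0.11
[0.49946389 0.12002632 0.27328986] [ 0.08 -0.07  1.76 -0.    1.46  0.12]
top 47 [0.51  0.292 0.138] [0.466 0.254 0.126] [0.548 0.315 0.144] ((505.6439514160156, 275.05401611328125), (80.7793197631836, 81.61461639404297), 105.92278289794922)
wr 508 [0.506 0.253 0.138] [0.463 0.194 0.127] [0.548 0.285 0.415] ((505.4495544433594, 289.63641357421875), (85.35323333740234, 114.12579345703125), 177.68734741210938)
```

View pics/c2.png

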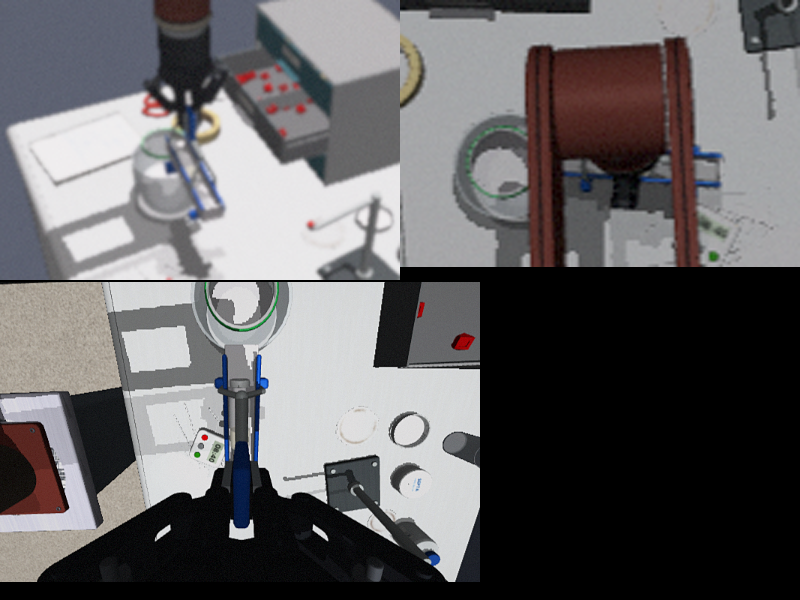

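The wrist tile shows the lip edge near full-resolution pixel (323,88), the vials still in the trough and the jar mouth ahead. Next I measure the lip and compute the pour.

```bash
python3 - <<'E'
from h import *
k=dict(np.load("pics/w2.npz"))
X=cloud(k).reshape(-1,3); m=(X[:,2]>.16)&(X[:,2]<.19)&(abs(X[:,0]-.5)<.03)&(X[:,1]>.15)&(X[:,1]<.3)
q=X[m]; print(m.sum(),q.min(0),q.max(0)); e=q[q[:,1]>q[:,1].max()-.004]; print("lip",e.mean(0),e.min(0),e.max(0))
P,A=tool(); B=R.from_euler("xyz",[np.pi,0,1.535]); print(A.inv().apply(e.mean(0)-P))
m=np.array([.5055,.2735,.14]); L=np.array([.096,0,.095]); d=B.apply([1,0,0]); lip=m-.031*d+[0,0,.011]
for t in (10,20,30,40,46):
    C=B*R.from_rotvec([0,-np.radians(t),0]); p=lip-C.apply(L); print(t,A.inv().apply(p-P).round(4)*1000,(A.inv()*C).as_rotvec().round(3))
E
```

```text
2555 [0.47108812 0.15007157 0.16354966] [0.52967688 0.21592669 0.18997087]
lip [0.50172365 0.21377095 0.17790255] [0.48568081 0.2119359  0.17584814] [0.51982441 0.21592669 0.17971437]
[ 0.0941929  -0.0013932   0.09557447]
10 [45.   0.3 12.3] [-0.    -0.174 -0.001]
20 [65.3  0.3  0.4] [-0.    -0.349 -0.001]
30 [87.4  0.2 -7.8] [-0.    -0.523 -0.001]
40 [110.5   0.2 -12. ] [-0.    -0.698 -0.001]
46 [124.6   0.2 -12.6] [-0.001 -0.803 -0.001]
```

```bash
python3 -m handwheel '[{"linear":[10,0,2],"turn":[0,-0.04,0],"gripper":0},{"linear":[25,0,6],"turn":[0,-0.1,0],"gripper":0},{"linear":[38,0,10],"turn":[0,-0.15,0],"gripper":0},{"linear":[45,0,12],"turn":[0,-0.174,0],"gripper":0},{"linear":[45,0,12],"turn":[0,-0.174,0],"gripper":0}]'
python3 -m handwheel '[{"linear":[17,0,-15],"turn":[0,-0.175,0],"gripper":0},{"linear":[37,0,-27],"turn":[0,-0.349,0],"gripper":0},{"linear":[59,0,-36],"turn":[0,-0.524,0],"gripper":0},{"linear":[73,0,-39],"turn":[0,-0.628,0],"gripper":0},{"linear":[73,0,-39],"turn":[0,-0.628,0],"gripper":0},{"linear":[73,0,-39],"turn":[0,-0.628,0],"gripper":0}]'
python3 - <<'E'
from h import *
L=np.array([.096,0,.095]); P,A=tool(); print("lip",P+A.apply(L),A.as_euler("xyz"))
c=snap("side","pics/s3.png"); w=snap("top","pics/t3.png"); k=snap("wrist","pics/w3.png")
o=np.zeros((600,800,3),np.uint8)
o[:280,:400]=cv2.resize(c["img"][90:230,200:400],None,fx=2,fy=2,interpolation=cv2.INTER_CUBIC)
o[:267,400:]=cv2.resize(w["img"][160:260,210:360],(400,267),interpolation=cv2.INTER_CUBIC)
o[282:582,:480]=cv2.resize(k["img"],(480,300))
cv2.imwrite("pics/c3.png",o)
E
```

```text
t: 6.92
tool_pos: [0.5011, 0.1655, 0.2612]
eef_rot: [-3.141, 0.174, 1.536]
contact_force: [0.9, -0.3, -3.2]
finger_gap: 0.105
t: 7.68
tool_pos: [0.5046, 0.243, 0.2877]
eef_rot: [3.141, 0.8, 1.533]
contact_force: [-0.3, -1.8, -2.6]
finger_gap: 0.105
lip [0.50465096 0.2417949  0.15260698] [3.14106531 0.79991641 1.53334995]
```

View pics/c3.png

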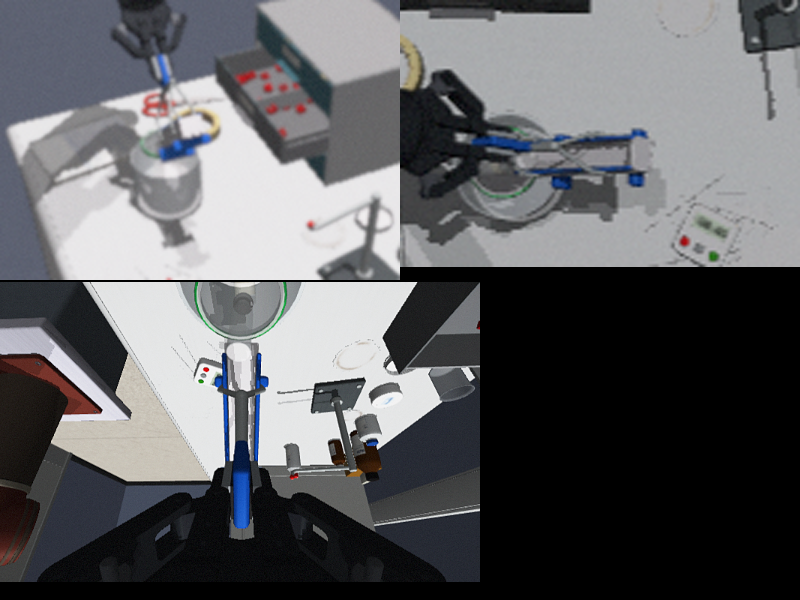

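The front vial is already in the jar (bottom visible at (242,302)) and the rear vial's cap is at the lip (238,350), still sliding. I'll hold a little longer.

```bash
python3 -m handwheel '[{"linear":[0,0,0],"turn":[0,0,0],"gripper":0},{"linear":[0,0,0],"turn":[0,0,0],"gripper":0},{"linear":[0,0,0],"turn":[0,0,0],"gripper":0},{"linear":[0,0,0],"turn":[0,0,0],"gripper":0},{"linear":[0,0,0],"turn":[0,0,0],"gripper":0},{"linear":[0,0,0],"turn":[0,0,0],"gripper":0}]'
python3 - <<'E'
from h import *
w=snap("top","pics/t4.png"); k=snap("wrist","pics/w4.png"); c=snap("side","pics/s4.png")
o=np.zeros((580,800,3),np.uint8)
o[:280,:400]=cv2.resize(c["img"][90:230,200:400],None,fx=2,fy=2,interpolation=cv2.INTER_CUBIC)
o[:267,400:]=cv2.resize(w["img"][160:260,210:360],(400,267),interpolation=cv2.INTER_CUBIC)
o[280:580,:480]=cv2.resize(k["img"][0:200,160:480],(480,300))
cv2.imwrite("pics/c4.png",o)
E
```

```text
t: 8.57
tool_pos: [0.5041, 0.2439, 0.2872]
eef_rot: [-3.141, 0.802, 1.535]
contact_force: [0.4, -0.1, -3.0]
finger_gap: 0.113
```

View pics/c4.png

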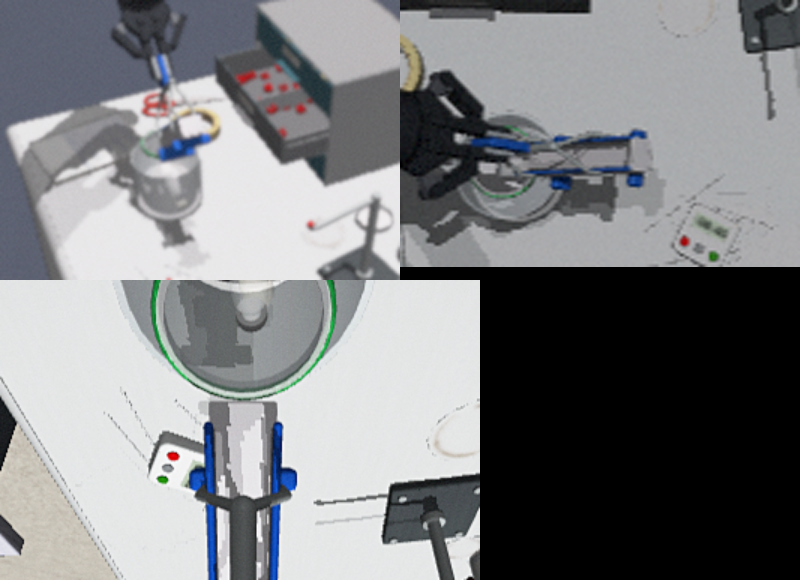

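The trough is empty and a vial shows inside the jar at (255,310). I'll back off, level out and take a look into the jar.

```bash
python3 - <<'E'
from h import *
P,A=tool(); L=np.array([.096,0,.095]); B=R.from_euler("xyz",[np.pi,0,1.535]); lip0=P+A.apply(L)
for t,up,back in ((46,.02,.0),(37,.04,.01),(27,.055,.02),(17,.06,.03),(8,.06,.04),(0,.06,.06)):
    C=B*R.from_rotvec([0,-np.radians(t),0]); p=lip0+[0,-back,up]-C.apply(L); print(t,(A.inv().apply(p-P)*1000).round(0),(A.inv()*C).as_rotvec().round(3),p.round(3))
E
```

```text
46 [-14.  -0. -14.] [-0.    -0.001 -0.   ] [0.504 0.244 0.307]
37 [-49.   0.  -5.] [-0.     0.156 -0.   ] [0.503 0.213 0.326]
27 [-79.   1.  12.] [-0.     0.331 -0.   ] [0.502 0.18  0.335]
17 [-98.   1.  38.] [-0.     0.505 -0.   ] [0.502 0.148 0.331]
8 [-109.    1.   66.] [-0.     0.662 -0.   ] [0.501 0.121 0.32 ]
0 [-124.    2.   99.] [-0.     0.802 -0.   ] [0.501 0.086 0.307]
```

```bash
python3 -m handwheel '[{"linear":[-14,0,-14],"turn":[0,0,0],"gripper":0},{"linear":[-49,0,-5],"turn":[0,0.156,0],"gripper":0},{"linear":[-79,1,12],"turn":[0,0.331,0],"gripper":0},{"linear":[-98,1,38],"turn":[0,0.505,0],"gripper":0},{"linear":[-109,1,66],"turn":[0,0.662,0],"gripper":0},{"linear":[-124,2,99],"turn":[0,0.802,0],"gripper":0},{"linear":[-124,2,99],"turn":[0,0.802,0],"gripper":0}]'
python3 - <<'E'
from h import *
post=np.array([.7306,-.0623]); u=np.array([np.cos(.15),np.sin(.15)]); rest=post-.075*u
yaw=np.pi/2+.15; print("rest",rest)
for s,z in ((-.15,.30),(-.115,.2415),(0,.2415),(0,.2125)):
    p=np.r_[rest+s*u,z]; print(s,p.round(3),go(p,[np.pi,0,yaw]))
w=snap("top","pics/t5.png"); k=snap("wrist","pics/w5.png"); c=snap("side","pics/s5.png")
o=np.zeros((580,800,3),np.uint8)
o[:280,:400]=cv2.resize(c["img"][100:170,230:330],None,fx=4,fy=4,interpolation=cv2.INTER_CUBIC)
o[:267,400:]=cv2.resize(w["img"][190:250,215:305],(400,267),interpolation=cv2.INTER_CUBIC)
o[280:580,:480]=cv2.resize(k["img"][0:200,160:480],(480,300))
cv2.imwrite("pics/c5.png",o)
E
```

```text
t: 9.6
tool_pos: [0.5001, 0.0807, 0.3086]
eef_rot: [3.141, 0.002, 1.526]
contact_force: [0.2, -0.3, -3.5]
finger_gap: 0.107
rest [ 0.65644217 -0.07350786]
-0.15 [ 0.508 -0.096  0.3  ] (array([-176.1,   15.9,    9. ]), array([ 0.   ,  0.002, -0.194]))
-0.115 [ 0.543 -0.091  0.242] (array([-169.2,   50.2,   67.5]), array([ 0.   ,  0.002, -0.194]))
0 [ 0.656 -0.074  0.242] (array([-147. ,  163. ,   67.5]), array([ 0.   ,  0.002, -0.194]))
0 [ 0.656 -0.074  0.212] (array([-147. ,  163. ,   96.5]), array([ 0.   ,  0.002, -0.194]))
```

View pics/c5.png

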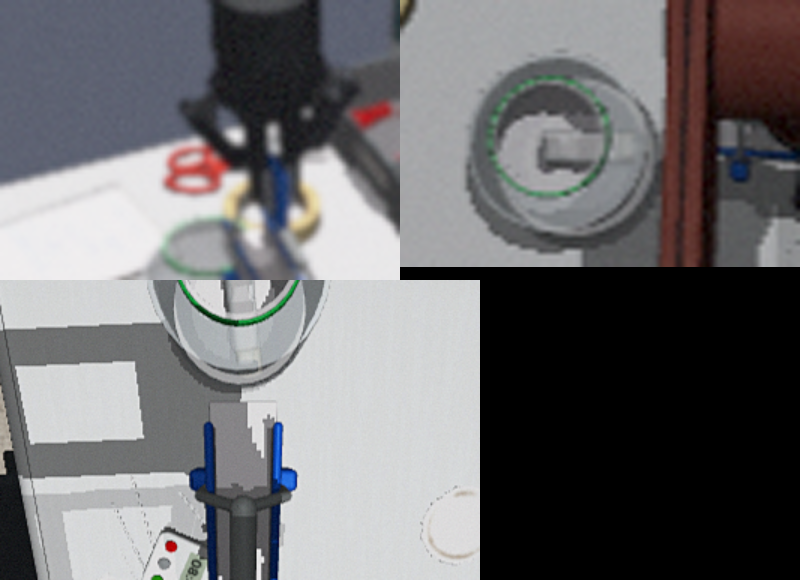

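Vials lie in the jar, cap towards the near side. I'll go to the staging place in front of the hook and check there that the trough is empty and both vials are in.

```bash
python3 -m handwheel '[{"linear":[-30,4,4],"turn":[0,0.002,-0.04],"gripper":0},{"linear":[-75,10,8],"turn":[0,0.002,-0.09],"gripper":0},{"linear":[-120,16,10],"turn":[0,0.002,-0.14],"gripper":0},{"linear":[-155,26,20],"turn":[0,0.002,-0.18],"gripper":0},{"linear":[-167,38,42],"turn":[0,0.002,-0.194],"gripper":0},{"linear":[-169,46,60],"turn":[0,0.002,-0.194],"gripper":0},{"linear":[-169,48,67],"turn":[0,0.002,-0.194],"gripper":0},{"linear":[-169,48,67],"turn":[0,0.002,-0.194],"gripper":0},{"linear":[-169,48,67],"turn":[0,0.002,-0.194],"gripper":0}]'
python3 - <<'E'
from h import *
print(tool()[0],manip.observe()["contact_force"])
w=snap("top","pics/t6.png"); k=snap("wrist","pics/w6.png"); c=snap("side","pics/s6.png")
o=np.zeros((600,800,3),np.uint8)
o[:320,:400]=cv2.resize(c["img"][170:250,320:420],None,fx=4,fy=4,interpolation=cv2.INTER_CUBIC)
o[:320,400:]=cv2.resize(w["img"][195:247,220:285],(400,320),interpolation=cv2.INTER_CUBIC)
o[322:600,:440]=cv2.resize(k["img"],(440,278)); o[322:600,442:790]=cv2.resize(c["img"][140:204,250:330],(348,278),interpolation=cv2.INTER_CUBIC)
cv2.imwrite("pics/c6.png",o)
P,A=tool()
X=cloud(c);X=X.reshape(-1,3); m=(X[:,2]>.178)&(X[:,2]<.215)&(X[:,0]>.58)&(X[:,0]<.75)&(abs(X[:,1]+.07)<.04); q=X[m]
if len(q): print(m.sum(),q.min(0),q.max(0),np.polyfit(q[:,0],q[:,1],1))
E
```

```text
t: 10.88
tool_pos: [0.5426, -0.0834, 0.2416]
eef_rot: [3.14, -0.001, 1.73]
contact_force: [0.1, -0.0, -3.0]
finger_gap: 0.114
[ 0.54263584 -0.08344545  0.24155359] [ 0.11020572 -0.02862626 -3.04373089]
133 [ 0.59941871 -0.08858976  0.17839145] [ 0.73884018 -0.05463182  0.2084039 ] [ 0.15278191 -0.17534437]
```

View pics/c6.png

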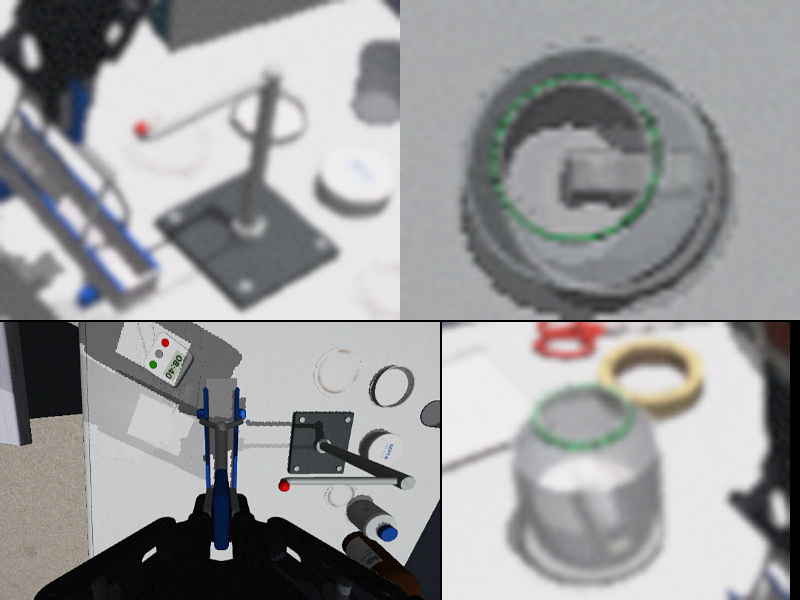

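The side tile shows an empty trough, and the jar stands with vials inside and the cap at its lower right. The bail is short of the red ball, so I slide in along the arm.

```bash
python3 -m handwheel '[{"linear":[-3,12,0],"turn":[0,0,0],"gripper":0},{"linear":[-6,32,0],"turn":[0,0,0],"gripper":0},{"linear":[-8,56,0],"turn":[0,0,0],"gripper":0},{"linear":[-9,80,0],"turn":[0,0,0],"gripper":0},{"linear":[-9,100,0],"turn":[0,0,0],"gripper":0},{"linear":[-9,111,0],"turn":[0,0,0],"gripper":0},{"linear":[-9,114,0],"turn":[0,0,0],"gripper":0},{"linear":[-9,114,0],"turn":[0,0,0],"gripper":0},{"linear":[-9,114,12],"turn":[0,0,0],"gripper":0},{"linear":[-9,114,20],"turn":[0,0,0],"gripper":0}]'
python3 -m handwheel '[{"linear":[0,0,3],"turn":[0,0,0],"gripper":0},{"linear":[0,0,5],"turn":[0,0,0],"gripper":0},{"linear":[0,0,5],"turn":[0,0,0],"gripper":0}]'
python3 - <<'E'
from h import *
c=snap("side","pics/s7.png"); k=snap("wrist","pics/w7.png")
o=np.zeros((320,800,3),np.uint8)
o[:,:400]=cv2.resize(c["img"][170:250,320:420],None,fx=4,fy=4,interpolation=cv2.INTER_CUBIC)
o[:250,400:]=cv2.resize(k["img"],(400,250)); cv2.imwrite("pics/c7.png",o)
E
```

```text
t: 12.28
tool_pos: [0.6555, -0.075, 0.2193]
eef_rot: [-3.14, -0.002, 1.729]
contact_force: [-0.8, -0.9, -2.8]
finger_gap: 0.103
t: 12.65
tool_pos: [0.6563, -0.075, 0.2157]
eef_rot: [3.141, -0.002, 1.729]
contact_force: [-0.2, 0.4, -3.6]
finger_gap: 0.109
```

View pics/c7.png

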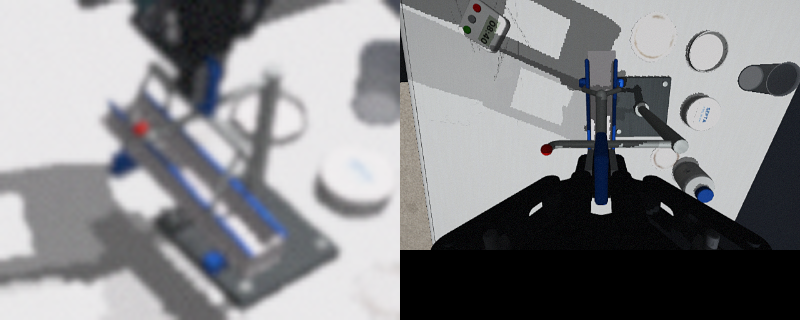

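The arm now runs through the window under the bail, with the red ball showing on the robot's side at (547,150). I lower in small steps until the arm takes the weight.

```bash
python3 -m handwheel '[{"linear":[0,0,1],"turn":[0,0,0],"gripper":0},{"linear":[0,0,2],"turn":[0,0,0],"gripper":0},{"linear":[0,0,2],"turn":[0,0,0],"gripper":0}]'; python3 -m handwheel '[{"linear":[0,0,1],"turn":[0,0,0],"gripper":0},{"linear":[0,0,1],"turn":[0,0,0],"gripper":0},{"linear":[0,0,1],"turn":[0,0,0],"gripper":0}]'
```

```text
t: 13.12
tool_pos: [0.6564, -0.075, 0.2137]
eef_rot: [3.141, -0.002, 1.729]
contact_force: [0.0, -1.2, -2.6]
finger_gap: 0.108
t: 13.5
tool_pos: [0.6565, -0.075, 0.2133]
eef_rot: [3.141, -0.002, 1.729]
contact_force: [-1.4, 0.7, 2.0]
finger_gap: 0.106
```

Contact: the force has gone from -3 to +2 N. I release and rise.

```bash
python3 -m handwheel '[{"linear":[0,0,0],"turn":[0,0,0],"gripper":0.15},{"linear":[0,0,0],"turn":[0,0,0],"gripper":0.25},{"linear":[0,0,0],"turn":[0,0,0],"gripper":0.4},{"linear":[0,0,0],"turn":[0,0,0],"gripper":0.5},{"linear":[0,0,0],"turn":[0,0,0],"gripper":0.5},{"linear":[0,0,-15],"turn":[0,0,0],"gripper":0.5},{"linear":[0,0,-40],"turn":[0,0,0],"gripper":0.5},{"linear":[0,0,-90],"turn":[0,0,0],"gripper":0.5},{"linear":[0,0,-130],"turn":[0,0,0],"gripper":0.5},{"linear":[0,0,-130],"turn":[0,0,0],"gripper":0.5}]'
python3 -m handwheel '[{"linear":[0,-60,-10],"turn":[0,0,0],"gripper":0.5},{"linear":[0,-120,-10],"turn":[0,0,0],"gripper":0.5},{"linear":[0,-180,-10],"turn":[0,0,0],"gripper":0.5},{"linear":[0,-200,-10],"turn":[0,0,0],"gripper":0.5},{"linear":[0,-200,-10],"turn":[0,0,0],"gripper":0.5},{"linear":[0,-200,-10],"turn":[0,0,0],"gripper":0.5},{"linear":[0,-200,-10],"turn":[0,0,0],"gripper":0.5},{"linear":[0,-200,-10],"turn":[0,0,0],"gripper":0.5},{"linear":[0,-200,-10],"turn":[0,0,0],"gripper":0.5},{"linear":[0,-200,-10],"turn":[0,0,0],"gripper":0.5}]'
python3 - <<'E'
from h import *
c=snap("side","pics/s8.png"); w=snap("top","pics/t8.png")
def tab(c):
    X=cloud(c).reshape(-1,3); I=c["img"].reshape(-1,3).astype(int); m=(I[:,0]>I[:,2]+40)&(I[:,0]>I[:,1]+30)&(abs(X[:,0]-.65)<.08)&(abs(X[:,1]+.075)<.12)&(X[:,2]>.06)
    for lo,hi in((.22,.27),(.1,.16)):
        q=X[m&(X[:,2]>lo)&(X[:,2]<hi)]
        if len(q): print(len(q),q.mean(0).round(3),q.min(0).round(3),q.max(0).round(3))
tab(c);tab(w)
o=np.zeros((600,800,3),np.uint8)
o[:320,:400]=cv2.resize(c["img"][160:240,320:420],None,fx=4,fy=4,interpolation=cv2.INTER_CUBIC)
o[:320,400:]=cv2.resize(c["img"][140:204,250:330],(400,320),interpolation=cv2.INTER_CUBIC)
o[322:600,:444]=cv2.resize(w["img"],(444,278));o[322:600,446:796]=cv2.resize(w["img"][195:247,220:285],(350,278),interpolation=cv2.INTER_CUBIC)
cv2.imwrite("pics/c8.png",o)
print(manip.observe()["t"],manip.observe()["contact_force"])
E
```

```text
t: 14.75
tool_pos: [0.6582, -0.0757, 0.3495]
eef_rot: [3.132, 0.002, 1.729]
contact_force: [-0.1, 0.2, -0.5]
finger_gap: 0.5
t: 16.0
tool_pos: [0.4589, -0.1067, 0.3524]
eef_rot: [-3.141, -0.002, 1.729]
contact_force: [0.3, -0.6, -0.0]
finger_gap: 0.5
68 [ 0.654 -0.081  0.243] [ 0.65  -0.097  0.221] [ 0.662 -0.059  0.253]
194 [ 0.654 -0.088  0.133] [ 0.619 -0.169  0.101] [0.688 0.007 0.151]
46 [ 0.656 -0.074  0.25 ] [ 0.648 -0.093  0.242] [ 0.662 -0.056  0.255]
110 [ 0.647 -0.077  0.133] [ 0.619 -0.169  0.102] [0.688 0.011 0.153]
16.1 [-0.81358412 -1.1330526   0.24393219]
```

View pics/c8.png

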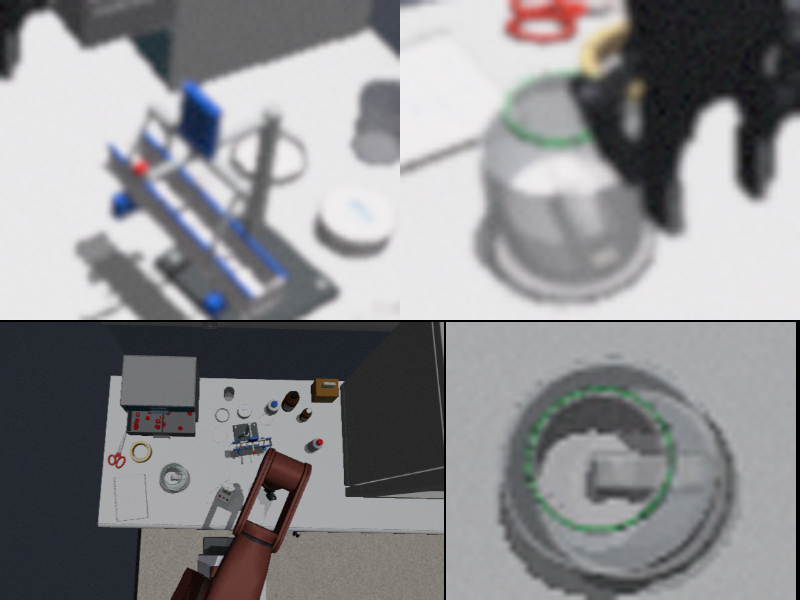

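The chute hangs level on the arm. I'll let it settle, then check stillness, vial heights in the mouth and that the bystanders haven't moved, numerically.

```bash
python3 -m handwheel '[{"linear":[0,0,0],"turn":[0,0,0],"gripper":0.5},{"linear":[0,0,0],"turn":[0,0,0],"gripper":0.5},{"linear":[0,0,0],"turn":[0,0,0],"gripper":0.5},{"linear":[0,0,0],"turn":[0,0,0],"gripper":0.5},{"linear":[0,0,0],"turn":[0,0,0],"gripper":0.5},{"linear":[0,0,0],"turn":[0,0,0],"gripper":0.5},{"linear":[0,0,0],"turn":[0,0,0],"gripper":0.5},{"linear":[0,0,0],"turn":[0,0,0],"gripper":0.5},{"linear":[0,0,0],"turn":[0,0,0],"gripper":0.5},{"linear":[0,0,0],"turn":[0,0,0],"gripper":0.5}]'
python3 - <<'E'
from h import *
a=snap("top","pics/t9.png"); X=cloud(a); z0=dict(np.load("pics/top0.npz")); X0=cloud(z0); b=np.load("pics/t8.npz")
r=np.hypot(X[...,0]-.5055,X[...,1]-.2735)
m=r<.032; z=X[...,2][m]; print("in mouth z pct",np.percentile(z,[1,25,50,75,99]).round(3))
r0=np.hypot(X0[...,0]-.5055,X0[...,1]-.2735); print("before",np.percentile(X0[...,2][r0<.032],[1,25,50,75,99]).round(3))
def ring(Y): q=Y[(Y[...,2]>.131)&(Y[...,2]<.15)&(abs(Y[...,0]-.505)<.06)&(abs(Y[...,1]-.274)<.06)]; return ((q.min(0)+q.max(0))/2).round(4)
print("rim",ring(X0),ring(X))
for n,s in(("chute t8-t9",np.s_[140:215,320:400]),("tape",np.s_[165:208,180:225])):
    ref=b["img"] if "chute" in n else z0["img"]
    print(n,cv2.absdiff(ref[s],a["img"][s]).mean(), cv2.phaseCorrelate(ref[s][...,1].astype(np.float32),a["img"][s][...,1].astype(np.float32)))
c=a["img"].astype(int); 
for nm,I in (("0",z0["img"].astype(int)),("9",c)):
    for y,x in ((slice(235,265),slice(305,345)),):
        s=I[y,x]; g=(s[...,1]>s[...,2]+25)&(s[...,1]>s[...,0]+15); rr=(s[...,2]>s[...,1]+50); print("clock",nm,g.sum(),rr.sum(),np.argwhere(rr).mean(0),np.argwhere(g).mean(0))
q=[X[(abs(X[...,0]-.65)<.03)&(X[...,2]>.245)&(X[...,2]<.26)&(abs(X[...,1]+.075)<.04)].mean(0)]; print(q)
k=snap("wrist","pics/w9.png")
E
```

```text
t: 17.35
tool_pos: [0.4588, -0.1068, 0.3526]
eef_rot: [3.141, -0.002, 1.729]
contact_force: [-0.5, 0.2, 0.1]
finger_gap: 0.501
in mouth z pct [0.023 0.033 0.041 0.073 0.086]
before [0.02  0.028 0.034 0.037 0.047]
rim [0.5055 0.273  0.139 ] [0.5053 0.2744 0.14  ]
chute t8-t9 2.137277777777778 ((0.009225682135628688, 0.4783589790450691), 1.0023725485801698)
tape 12.745908699397072 ((0.49774556015638893, 0.4986065576953358), 0.9882404337988959)
clock 0 9 10 [15.  11.2] [20.66666667 21.88888889]
clock 9 6 7 [15.         11.28571429] [20.5 22. ]
[array([ 0.65503276, -0.07462545,  0.25088981])]
```

```bash
python3 -c "
from cell import manip; print(manip.job_done())"
```

```text
the job is handed in; nothing more can be done
None
```

I poured both vials into the jar, hung the empty chute on the hook arm, let go, and handed the job in at about 17.5 s of the 48 s allowed. The hand-in reports no verdict, so what follows is from my own last checks.

- **Chute:** it hangs level on the arm. The top of its tab is at 0.251 m, where it should be if the bail rests on the arm, and the tab is within about 2 mm of the planned spot. Two pictures more than a second apart showed no clear movement. The gripper is clear of it.
- **Vials:** the trough is empty and I saw no vial on the table. Only one vial is plainly visible from above. I take the second to be under it, because the tops in the mouth read 73–86 mm up, which fits two stacked vials. I did not see both separately.
- **Jar:** its rim moved by at most about 1.5 mm, which is within measuring noise.
- **Timer and tape:** the timer's buttons are where they were. My tape image comparison was unclear: a half-pixel shift, probably from changed shadows. The pictures show the roll in place, and nothing came near it.
- **Weight:** the wrist force did not clearly show the weight loss from pouring, because the readings were too noisy.
- **Pictures:** I viewed 11, one over the budget of 10.

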